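# Step the filter turret to the triangle and take a reading

## Task

Push the upright tab of the photometer's filter turret round, click by click, until it points at the triangular mark and the turret has clicked in there, then press the round measuring key on the instrument's housing fully down and let it come up again. Only push with the fingertips or the outside of the fingers: do not pinch the tab or force it, do not press the key before the turret is at the triangle, and leave the small things standing round the instrument alone.

Things in the scene. Friction and masses are not known exactly. Their poses are not given: they have to be found in the camera images.
- turret_axis (a point): On the turret's upright axis at the wheel's top, 52 mm above the table; z up, -x to the instrument's front (half-round side with the marks). The photometer is fixed: grey base, 145 mm radius, 30 mm high; aluminium wheel 128 mm across, hub 32 mm (top 64 mm); a white optical head reaches over the wheel's back, from 30 mm behind the axis, 56 mm wide, top 92 mm.
- tab_center (a point): Middle of the upright metal thumb tab at the wheel's rim, 86 mm from the axis, 74 mm above the table. The tab spans 77 to 95 mm from the axis, is 12 mm wide across the push, and stands from 50 to 86 mm above the table on a flat arm 16 mm clear of the base (its two sides are turret_c3, -y, and turret_c4, +y). Its frame turns with the wheel: -x points outward along the tab.
- tab_aim (a point): The point the tab points at: on the tab's line, 122 mm from the axis (36 mm outside the tab's centre), at the marks' top. It lies on a mark's centre when the tab points straight at that mark.
- turret (a joint): Angle of the wheel, rad: 0 with the tab straight to the front, positive counter-clockwise from above, -1.45 to 1.45. A spring detent clicks at -1.309, -0.785, -0.262, 0.262, 0.785, 1.309, one station per mark; past half-way between two it snaps to the next by itself. Pushing the tab over a click takes about 2 to 4 N. It starts near the middle and settles in one of the two middle stations.
- measure_key (a joint): Travel of the measuring key, m: 0 up, 0.006 fully down, a spring returns it; fully down takes 5 N, and it counts as pressed from 0.004.
- measure_key_top (a point): Centre of the top of the measuring key: a grey round push button, 30 mm across, in a black collar on top of the white housing. It is pressed straight down. The housing spans 70 to 145 mm behind the turret's axis, is 230 mm wide, and its top is 90 mm above the table.
- triangle_center (a point): Centre of the top of the triangular mark, 33 mm long and 33 mm wide (the wanted one); white, 4 mm thick, fixed flat on the base in front of one of the six stations, 122 mm from the turret's axis, top 34 mm above the table. Which mark is at which station varies.
- square_center (a point): Centre of the top of the square mark, 25 mm; white, 4 mm thick, fixed flat on the base in front of one of the six stations, 122 mm from the turret's axis, top 34 mm above the table. Which mark is at which station varies.
- ring_center (a point): Centre of the top of the round mark, 28 mm, with a dark round spot in the middle, so that it looks like a ring; white, 4 mm thick, fixed flat on the base in front of one of the six stations, 122 mm from the turret's axis, top 34 mm above the table. Which mark is at which station varies.
- bar_center (a point): Centre of the top of the narrow bar-shaped mark, 30 x 9 mm; white, 4 mm thick, fixed flat on the base in front of one of the six stations, 122 mm from the turret's axis, top 34 mm above the table. Which mark is at which station varies.
- plus_center (a point): Centre of the top of the cross-shaped mark, 28 mm; white, 4 mm thick, fixed flat on the base in front of one of the six stations, 122 mm from the turret's axis, top 34 mm above the table. Which mark is at which station varies.
- disc_center (a point): Centre of the top of the plain round mark, 28 mm; white, 4 mm thick, fixed flat on the base in front of one of the six stations, 122 mm from the turret's axis, top 34 mm above the table. Which mark is at which station varies.
- weigh_bottle_1: Bystander: small glass weighing bottle with knob lid, 31 mm across, 56 mm high. Loose, near the photometer; origin at the middle of its underside. Leave it alone.
- rubber_stopper: Bystander: small black rubber stopper lying on the table, 29 mm. Loose, near the photometer; origin at the middle of its underside. Leave it alone.
- red_lid_jar: Bystander: small white jar with a screw lid, 45 mm across, 62 mm high. Loose, near the photometer; origin at the middle of its underside. Leave it alone.
- pipette_bulb: Bystander: rubber pipette bulb with its neck up, 49 mm across, 78 mm high. Loose, near the photometer; origin at the middle of its underside. Leave it alone.
- petri_dish: Bystander: shallow clear dish, 62 mm across, 13 mm high. Loose, near the photometer; origin at the middle of its underside. Leave it alone.
- dropper_1: Bystander: small white dropper bottle, 24 mm across, 68 mm high. Loose, near the photometer; origin at the middle of its underside. Leave it alone.

How it is judged:
By the outcome, as a careful person would: the job done as asked, in the order asked, and still so for the second after the job is handed in, with the robot touching nothing.
It also fails if it takes over 38 s, if anything falls off the work surface, if the arm or the gripper's body presses on something with over 40 N, if the wrist force passes 120 N, or if a joint passes its speed limit or range.

## Robot

A 7-joint arm with a two-finger parallel gripper is mounted at the origin on a cart in front of the work surface, level with it; the furniture and walls round the work are solid. World frame = base frame: x ahead of the robot, y to its left, z up, the work surface at z = 0. Lengths are in m, angles in degrees, forces in N, time in s.
With the tool pointing down it reaches from about 0.425 to 0.875 m from the base axis. Payload 4.7 kg.
Tool frame: the origin (TCP) lies between the finger pads; the fingertips stand 22 mm ahead of it and the grasp point (between the pads) lies 3 mm ahead of it (env.tip_reach is the distance from the TCP to the fingertips, in m); z points along the fingers, y is the line along which they close (so a half turn about z gives the same grasp; the last joint's range is limited). The gripper opens to 87 mm and grips with 3 to 60 N. Pads are 19 mm wide; open, the fingers measure 117 mm over their backs; the gripper's body (75 mm by 190 mm) begins 51 mm behind the grasp point.
Start: joints at [77.355, 18.392, -4.016, 83.108, 1.295, 78.541, -3.26], TCP at [0.151, -0.632, 0.245] pointing down, gripper open.
Joint ranges: [-163.93, 163.93], [-17.29, 119.83], [-79.2, 71.16], [3.27, 140.29], [-89.18, 269.18], [5.43, 117.66], [-154.24, 154.24]. Speed limits (degrees/s): [147.25, 147.25, 180, 180, 180, 180, 180].

## Interface

Orientations are given as [roll, pitch, yaw] about the fixed x, y, z axes, in that order (R = Rz(yaw) Ry(pitch) Rx(roll)).
In Python, from cell import env gives the robot as it stands.
- The arm moves only by the shell command python3 -m creep 'ROWS' [FORCE]. ROWS is JSON, one flat list of numbers, 7 for each row, row after row: the finger opening in mm, from 0 to 87, then the shift along the tool's x, y, z in units of 30 mm (1.0 is 30 mm), then the turn, a rotation vector about the tool's x, y, z in units of 6 degrees (1.0 is 6 degrees). A call has 1 to 12 rows; each row is the pose to reach, as a shift and turn from the pose commanded when the call began, along the tool's axes at that moment; what a row does not reach only later rows make up. A row lasts 1/10 s, in which the tool goes at most 50 mm and 8.59 degrees, less where a joint would pass 70% of its speed; a pose out of reach is approached as far as the arm can. A call with a gripper value outside its range is refused whole. The fingers move at their own pace and stop on an object; FORCE is the grip in N (left out, the last holds). Time passes only in rows, so rows that repeat a pose let the fingers close. It gives the time, the measured TCP pose, the force, the opening and the grip force at its end, in the units of the state.
- env.get_obs(): the state, without advancing time (a new reading comes with each control period).
- env.read_camera(name): name is "scene" or "top" or "wrist"; returns a dict with "color" (480x640x3 uint8, red, green, blue), "depth" (480x640 float32, m along the optical axis (not along the pixel's ray), 0 where there is no reading), "fovy" (degrees; the focal length in pixels is half the picture's height over the tangent of half this angle, whatever the lens; pixels are square), "cx", "cy" (the principal point, pixels), "R" (3x3) and "t" (3): a world point X has camera coordinates R X + t. Camera axes: x right, y down, z forward; pixel columns grow to the right and rows downward; lengths in m; the calibration is good to about 2 mm. A picture is of the moment at which its call begins.
- env.sign_off(): hands the job in; it is judged then, once.
The state is a dict: "time_s": time; "qpos": joint angles; "joint_velocities": joint speeds; "effort": joint torques, N m; "tool_pos": TCP position; "tool_rot": TCP orientation; "force": force on the tool from outside, world axes, zero at the start; "wrist_torque": the same for the moment, N m; "grip_width": finger opening in m; "grasp_force": force on a finger pad.
Only numpy, scipy, OpenCV 4.12 (cv2) and the standard library are available. Lean on these libraries where they do the work, as an engineer would, in place of code of your own. Each camera call takes 0.05 s, during which the arm holds its last target. There are 200 camera calls.

## Working session

There is one attempt and no reset: what is moved stays moved. The work goes in short steps, Python scripts to look and compute and a shell command to move; the robot and the scene stay as the last step left them, time stands still between calls to the robot, and variables do not carry over. Pictures are saved under pics/ and viewed, at most 12 in all, crops included, and the job is handed in when it is done.

```bash
ls; mkdir -p pics; python3 - <<'E'
from cell import env
import cv2,numpy as np
o=env.get_obs();print(o)
for n in("scene","top"):
    c=env.read_camera(n);np.savez(n+"0.npz",**c);cv2.imwrite(f"pics/{n}0.png",c["color"][...,::-1]);print(n,c["fovy"],c["cx"],c["cy"],c["R"],c["t"])
E
```

```text
pics
{'time_s': 0.0, 'qpos': array([77.35658324, 18.43989082, -4.01533726, 83.17607749,  1.29598203,
       78.5411833 , -3.25935988]), 'joint_velocities': array([ 0.12083154,  0.03564682, -0.05716507, -0.01694212,  0.06370035,
        0.13077395, -0.05932111]), 'effort': array([ 2.00162447e-05, -4.91295218e+01, -4.04400984e-01, -3.12524092e+01,
       -6.40396331e-02,  4.37348220e-02,  2.22692161e-04]), 'tool_pos': array([ 0.15102454, -0.63167304,  0.24344174]), 'tool_rot': array([-1.79888148e+02,  6.85627892e-03,  1.34538510e+01]), 'force': array([-0.70506228, -0.0655213 ,  1.32009123]), 'wrist_torque': array([ 0.00495961, -0.0024994 ,  0.00908168]), 'grasp_force': 0.0, 'grip_width': 0.08711480098197798}
scene 57.806095784274824 312.18496796952684 242.25086702364888 [[ 0.74611166 -0.66580724  0.00425636]
 [-0.3686775  -0.41845078 -0.83004569]
 [ 0.5544315   0.61773754 -0.55767915]] [-0.36756572  0.28122362  0.59046049]
top 56.63072332074592 320.7655176394358 236.14870589451465 [[-0.02571197 -0.99951734 -0.01743505]
 [-0.99327832  0.0275127  -0.1124332 ]
 [ 0.11285861  0.01442698 -0.99350631]] [0.04085408 0.5497262  0.93343013]
```

View pics/top0.png

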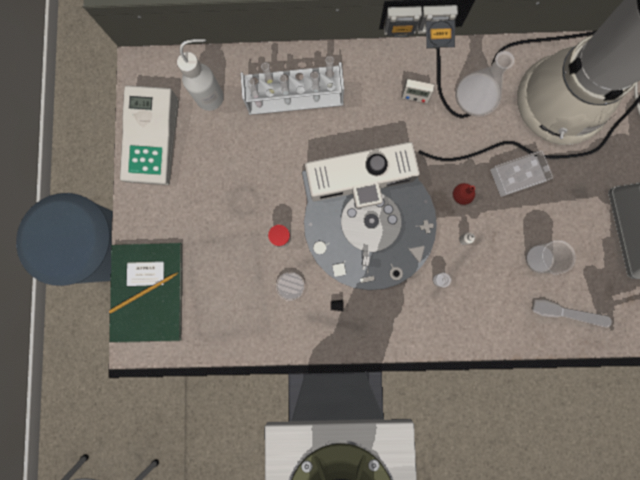

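View pics/scene0.png

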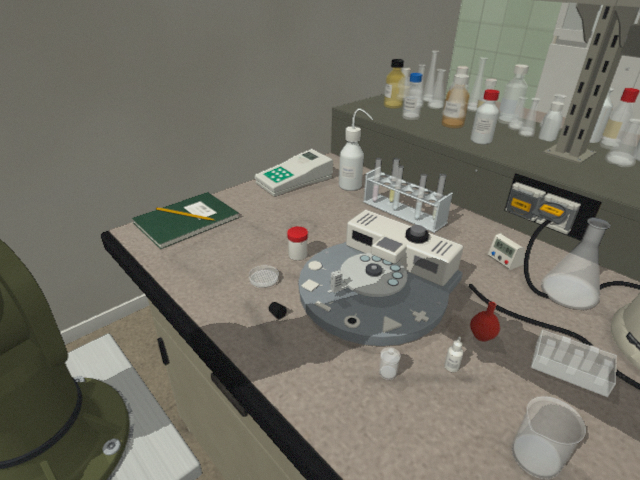

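The top view shows the marks from left to right: disc (320,247), square (339,269), bar (366,279), ring (396,272), triangle (417,254) and plus (426,226). The tab is near (366,258) and points at the bar. The key is at (376,163). The tab has to go two clicks positive, towards -y.

```bash
cat > h.py <<'E'
import numpy as np,cv2
def f(c): return 240/np.tan(np.radians(float(c["fovy"]))/2)
def ray(c,u,v,z):
    d=c["R"].T@np.array([(u-c["cx"])/f(c),(v-c["cy"])/f(c),1]);o=-c["R"].T@c["t"]
    return o+d*(z-o[2])/d[2]
def proj(c,X):
    p=c["R"]@np.asarray(X)+c["t"];return p[0]/p[2]*f(c)+c["cx"],p[1]/p[2]*f(c)+c["cy"]
def tri(c1,p1,c2,p2):
    A=[];b=[]
    for c,(u,v) in((c1,p1),(c2,p2)):
        d=c["R"].T@np.array([(u-c["cx"])/f(c),(v-c["cy"])/f(c),1]);d/=np.linalg.norm(d);P=np.eye(3)-np.outer(d,d);A.append(P);b.append(P@(-c["R"].T@c["t"]))
    return np.linalg.lstsq(np.vstack(A),np.hstack(b),rcond=None)[0]
E
python3 - <<'E'
from h import *
T=dict(np.load("top0.npz"));S=dict(np.load("scene0.npz"))
for n,c,(a,b,d,e) in(("top",T,(290,130,450,300)),("sc",S,(290,200,480,350))):
    g=cv2.cvtColor(c["color"],cv2.COLOR_RGB2GRAY)
    m=(g>150).astype(np.uint8);k,l,s,ce=cv2.connectedComponentsWithStats(m)
    for i in range(1,k):
        u,v=ce[i]
        if a<u<d and b<v<e and 8<s[i,4]<900: print(n,s[i],ce[i].round(1),ray(c,u,v,.034).round(4))
    m=(g<60).astype(np.uint8);k,l,s,ce=cv2.connectedComponentsWithStats(m)
    for i in range(1,k):
        u,v=ce[i]
        if a<u<d and b<v<e and 30<s[i,4]<900: print("dark",n,s[i],ce[i].round(1),ray(c,u,v,.064).round(4),ray(c,u,v,.095).round(4))
a=cv2.resize(T["color"][135:300,295:445],None,fx=3.5,fy=3.5,interpolation=3)
cv2.imwrite("pics/c1.png",a[...,::-1])
E
```

```text
top [386 207   5   5  23] [388.  208.8] [ 0.6059 -0.1212  0.034 ]
top [349 210   6   6  29] [351.4 212.3] [ 0.6006 -0.0417  0.034 ]
top [390 217   5   5  22] [391.9 218.9] [ 0.5836 -0.1287  0.034 ]
top [422 222   8  10  24] [426.  226.5] [ 0.5651 -0.2013  0.034 ]
top [313 241  17  14 154] [319.9 247.3] [0.5262 0.0287 0.034 ]
top [412 248  11  12  51] [417.5 252.2] [ 0.5099 -0.1802  0.034 ]
top [363 256   7   9  48] [365.8 260.1] [ 0.496 -0.069  0.034]
top [332 263  14  14 153] [338.8 269.5] [ 0.4775 -0.0106  0.034 ]
top [362 266   4   4  11] [363.6 267.5] [ 0.4802 -0.0638  0.034 ]
top [276 273  28  22 346] [290.2 283.6] [0.4502 0.094  0.034 ]
top [436 273  15  14 160] [442.8 279.8] [ 0.4499 -0.231   0.034 ]
top [360 277  13   5  39] [365.5 278.8] [ 0.4561 -0.067   0.034 ]
dark top [367 154  20  21 146] [375.5 165.5] [ 0.6948 -0.0944  0.064 ] [ 0.6864 -0.0909  0.095 ]
dark top [321 193  21   5  32] [331.4 195. ] [0.6338 0.001  0.064 ] [0.6274 0.0014 0.095 ]
sc [288 241  14  19 199] [294.1 249.8] [0.5298 0.0996 0.034 ]
sc [308 260  14  10 110] [314.2 264.8] [0.5262 0.0317 0.034 ]
sc [392 266   7   4  23] [394.9 267.3] [ 0.6426 -0.0823  0.034 ]
sc [394 273   7   4  23] [396.7 274.5] [ 0.6268 -0.0997  0.034 ]
sc [301 279  18  12 130] [309.6 284.4] [ 0.4779 -0.009   0.034 ]
sc [389 280   8   4  26] [392.5 281.5] [ 0.6037 -0.1082  0.034 ]
sc [327 289   6   4  13] [329.8 290.4] [ 0.4946 -0.0472  0.034 ]
sc [316 300   5   4  12] [317.9 301.7] [ 0.4566 -0.0558  0.034 ]
dark sc [406 228  23  15 170] [416.5 236.8] [ 0.7264 -0.0677  0.064 ] [ 0.6846 -0.0939  0.095 ]
dark sc [352 231  20  15 154] [361.8 237.7] [0.6375 0.0064 0.064 ] [ 0.6011 -0.0245  0.095 ]
dark sc [348 318   8   6  36] [351.6 320.3] [ 0.4443 -0.1502  0.064 ] [ 0.4199 -0.1713  0.095 ]
```

View pics/c1.png

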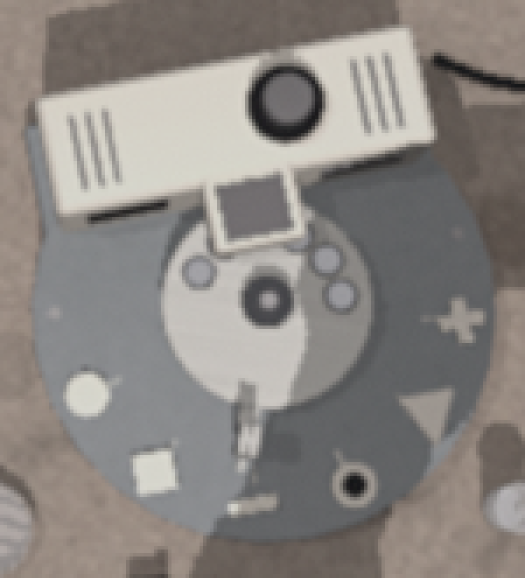

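The crop shows the marks clearly: disc (320,247.6), square (339.3,269.6), bar (367,279), ring (396.1,273.6), triangle (417.3,252) and plus (426.7,226.4), in full-image pixels. The tab is at about (366,259) and the key at (377,164). Next I fit the axis and yaw.

```bash
python3 - <<'E'
from h import *
from scipy.optimize import least_squares
T=dict(np.load("top0.npz"));S=dict(np.load("scene0.npz"))
st=np.array([-1.309,-.785,-.262,.262,.785,1.309])
px=[(319.9,247.5),(339,269.5),(367,279),(396.1,273.6),(417.3,252),(426.6,226.4)]
P=np.array([ray(T,u,v,.034)[:2] for u,v in px])
def model(p): a=st+p[2]; return np.c_[p[0]-.122*np.cos(a),p[1]-.122*np.sin(a)]
r=least_squares(lambda p:(model(p)-P).ravel(),[.57,-.08,0])
ax,ay,yaw=r.x;print("axis",r.x,"res mm",(r.fun*1000).round(1))
print("hub top",proj(T,[ax,ay,.064]),proj(S,[ax,ay,.064]))
tc=ray(T,366,257,.08);print("tab",tc,"ang",np.arctan2(-(tc[1]-ay),-(tc[0]-ax))-yaw,np.hypot(tc[0]-ax,tc[1]-ay))
k=tri(T,(377,164.1),S,(417.5,232));print("key",k, ray(T,377,164.1,.1))
k=tri(T,(371.5,220.5),S,(374.5,269.5));print("hub",k)
for n,a in(("-",-.262),("tri",.785),("ring",.262)):
    for rr in(.077,.086,.095):
        X=[ax-rr*np.cos(a+yaw),ay-rr*np.sin(a+yaw),.086];print(n,rr,np.round(X,4),np.round(proj(T,X),1),np.round(proj(S,X),1))
# bystander heights near path
D=T["depth"];v,u=np.mgrid[130:320,250:500];z=D[130:320,250:500]
c=np.stack([(u-T["cx"])/f(T)*z,(v-T["cy"])/f(T)*z,z],-1)-T["t"];W=c@T["R"]
for uu,vv in((377,164),(350,180),(372,221),(466,193),(469,238),(443,280),(337,304),(290,284),(279,236)):print(uu,vv,W[vv-130,uu-250].round(3))
E
```

```text
axis [ 0.57735689 -0.08090396  0.17484029] res mm [-0.   1.  -0.1  0.   0.2 -0.2  1.3 -0.  -3.  -1.   1.6  0.1]
hub top (np.float64(371.21231794644257), np.float64(220.32585271039875)) (np.float64(374.0239676460209), np.float64(268.12379109728744))
tab [ 0.49971174 -0.06577     0.08      ] ang -0.367338554270746 0.07910629386516174
key [ 0.68646748 -0.09303805  0.10506885] [ 0.68777838 -0.09354529  0.1       ]
hub [ 0.57754977 -0.08193958  0.06118293]
- 0.077 [ 0.5006 -0.0742  0.086 ] [370.4 256.2] [343.5 273.9]
- 0.086 [ 0.4917 -0.0734  0.086 ] [370.2 260.7] [339.6 275.7]
- 0.095 [ 0.4827 -0.0726  0.086 ] [370.  265.1] [335.7 277.6]
tri 0.077 [ 0.5332 -0.144   0.086 ] [404.1 239.3] [385.6 284.9]
tri 0.086 [ 0.528  -0.1513  0.086 ] [407.9 241.8] [386.9 288.3]
tri 0.095 [ 0.5229 -0.1587  0.086 ] [411.6 244.2] [388.3 291.7]
ring 0.077 [ 0.5076 -0.1135  0.086 ] [389.6 252.3] [362.4 282.7]
ring 0.086 [ 0.4994 -0.1173  0.086 ] [391.7 256.3] [360.8 285.8]
ring 0.095 [ 0.4913 -0.1211  0.086 ] [393.8 260.2] [359.2 288.9]
377 164 [ 0.685 -0.092  0.111]
350 180 [ 0.659 -0.038  0.09 ]
372 221 [ 0.576 -0.082  0.065]
466 193 [ 0.632 -0.285  0.055]
469 238 [ 0.535 -0.285  0.055]
443 280 [ 0.449 -0.226  0.054]
337 304 [ 0.404 -0.005  0.023]
290 284 [ 0.45   0.097 -0.   ]
279 236 [0.55  0.113 0.064]
```

```bash
python3 -m creep '[0,0.5,-0.4,0,0,0,0, 0,1.5,-1.1,0,0,0,0, 0,2.6,-1.8,0,0,0,0.1, 0,3.8,-2.7,0,0,0,0.2, 0,5,-3.5,0,0,0,0.3, 0,6.2,-4.4,0,0,0,0.4, 0,7.4,-5.2,0,0,0,0.5, 0,8.6,-6,0,0,0,0.55, 0,9.5,-6.7,0,0,0,0.55, 0,10.2,-7.2,0,0,0,0.55, 0,10.2,-7.2,0,0,0,0.55]'
```

```text
time_s: 1.2
tool_pos: [0.4016, -0.3466, 0.2444]
tool_rot: [-179.9, -0.1, 10.6]
force: [1.2, 0.5, -0.1]
grip_width: 0.0069
grasp_force: 0.0
```

```bash
python3 -m creep '[0,0.2,-0.5,0,0,0,0, 0,0.6,-1.4,0,0,0,0, 0,1.1,-2.5,0,0,0,0, 0,1.6,-3.6,0,0,0,0, 0,2.1,-4.7,0,0,0,0, 0,2.6,-5.8,0,0,0,0, 0,3.1,-6.9,0.4,0,0,0, 0,3.6,-8,1,0,0,0, 0,4.1,-9.1,2,0,0,0, 0,4.5,-9.8,2.8,0,0,0, 0,4.5,-10.1,3.3,0,0,0, 0,4.5,-10.1,3.5,0,0,0]'
python3 - <<'E'
from cell import env
import cv2,numpy as np
W=env.read_camera("wrist");np.savez("w1.npz",**W)
T=env.read_camera("top")
a=np.vstack([cv2.resize(W["color"],(400,300)),cv2.resize(T["color"][150:300,270:470],(400,300))])
cv2.imwrite("pics/w1.png",a[...,::-1]);o=env.get_obs();print(o["tool_pos"],o["tool_rot"],o["force"])
E
```

```text
time_s: 2.4
tool_pos: [0.4763, -0.0276, 0.1377]
tool_rot: [-179.9, 0.2, 10.3]
force: [-0.4, -0.2, 0.9]
grip_width: 0.0008
grasp_force: 0.0
[ 0.47706876 -0.02985989  0.13880592] [-1.79998794e+02  1.16271874e-01  1.00754228e+01] [0.06916621 0.02332703 0.65647112]
```

View pics/w1.png

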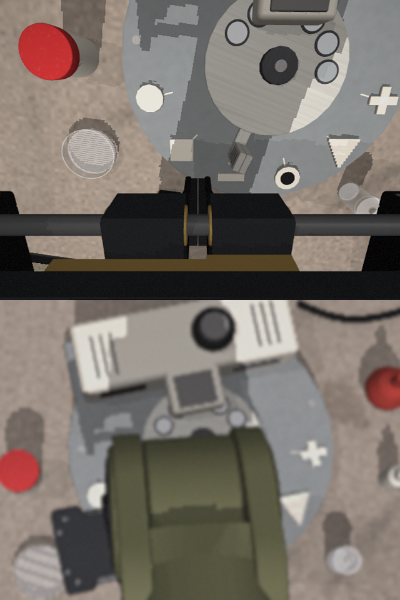

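The wrist view (upper half) shows the tab at about (237,155) pointing at the bar (232,177), the triangle at (343,150), and the closed fingers at (198,185), clear on the tab's +y side. The lower half, the top camera, is mostly blocked by the arm. Next I check the calibration against this view and go down.

```bash
python3 - <<'E'
from h import *
W=dict(np.load("w1.npz"))
ax,ay,y=.5774,-.0809,.1748
for n,a,r,z in(("tri",.785,.122,.034),("ring",.262,.122,.034),("hub",0,0,.064),("tab_in",-.262,.077,.086),("tab_out",-.262,.095,.086)):
    print(n,np.round(np.array(proj(W,[ax-r*np.cos(a+y),ay-r*np.sin(a+y),z]))/1.6,1))
E
python3 -m creep '[0,0.1,0,0.4,0,0,0, 0,0.1,0,1,0,0,0, 0,0.1,0,1.5,0,0,0, 0,0.1,0,1.8,0,0,0, 0,0.1,0,1.85,0,0,0, 0,0.1,0,1.85,0,0,0]'
```

```text
tri [342.6 151.4]
ring [288.3 177.9]
hub [280.7  65.7]
tab_in [256.  157.3]
tab_out [249.1 175.9]
time_s: 3.1
tool_pos: [0.4813, -0.0287, 0.0842]
tool_rot: [180.0, -0.0, 10.1]
force: [-0.3, 1.0, -0.4]
grip_width: 0.0003
grasp_force: 0.0
```

```bash
python3 - <<'E'
from h import *
from cell import env
ax,ay,y=.5774,-.0809,.1748
V=env.read_camera("wrist");np.savez("w2.npz",**V)
W=dict(np.load("w1.npz"));out=[]
for c,(a,b) in((W,(290,150)),(V,(270,130))):
    im=cv2.resize(c["color"][b:b+200,a:a+200],None,fx=2,fy=2,interpolation=2)
    for t,col in((-.262,(255,0,0)),(-.4,(0,255,0))):
        for r,z in((.077,.086),(.095,.086),(.122,.034)):
            p=proj(c,[ax-r*np.cos(t+y),ay-r*np.sin(t+y),z]);cv2.circle(im,(int((p[0]-a)*2),int((p[1]-b)*2)),3,col,-1)
    out.append(im)
cv2.imwrite("pics/w2.png",np.hstack(out)[...,::-1])
E
```

```text
(no output)
```

View pics/w2.png

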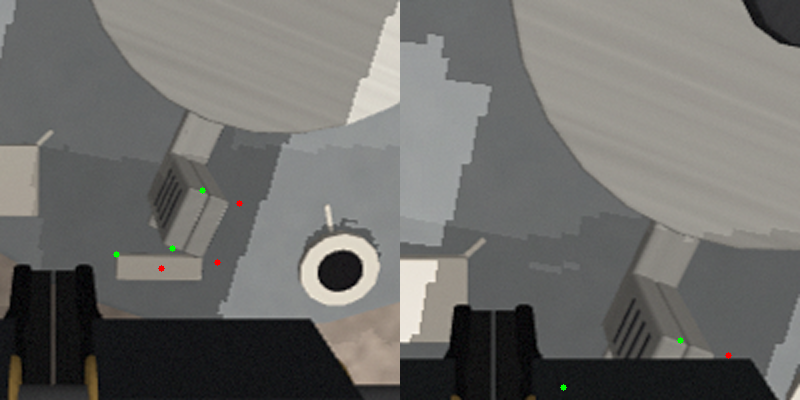

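The tab's slotted +y face shows at about (165,200) in the left panel, with the closed finger clear to its left. The tab sits a little to the +y side of the bar station. I push along tool +y.

```bash
python3 -m creep '[0,0,0.15,0,0,0,0, 0,0,0.3,0,0,0,0, 0,0,0.45,0,0,0,0, 0,0,0.6,0,0,0,0, 0,0,0.75,0,0,0,0, 0,0,0.9,0,0,0,0, 0,0,1,0,0,0,0, 0,0,1.1,0,0,0,0, 0,0,1.2,0,0,0,0, 0,0,1.3,0,0,0,0, 0,0,1.4,0,0,0,0, 0,0,1.5,0,0,0,0]' 
python3 - <<'E'
from h import *
from cell import env
ax,ay,y=.5774,-.0809,.1748
V=env.read_camera("wrist");c=V
im=V["color"].copy()
for t,col in((-.262,(255,0,0)),(0,(0,255,0)),(.262,(0,0,255)),(.785,(255,255,0))):
        for r,z in((.077,.086),(.095,.086),(.122,.034)):
            p=proj(c,[ax-r*np.cos(t+y),ay-r*np.sin(t+y),z]);cv2.circle(im,(int(p[0]),int(p[1])),3,col,-1)
cv2.imwrite("pics/w3.png",im[...,::-1]);print(env.get_obs()["force"])
E
```

```text
time_s: 4.35
tool_pos: [0.4892, -0.0732, 0.0841]
tool_rot: [180.0, -0.0, 10.1]
force: [-0.9, 1.6, 0.4]
grip_width: 0.0005
grasp_force: 0.6
[-0.08404746 -0.78184981 -0.82899538]
```

View pics/w3.png

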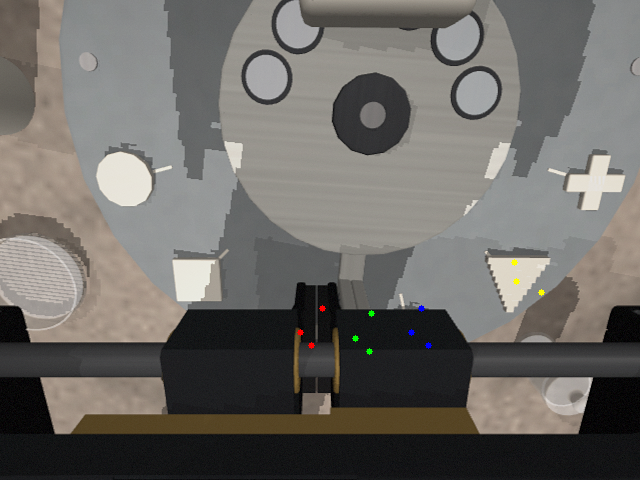

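The wrist view shows the tab's spoke at (352,270), just right of the fingers and just short of half-way. I push further.

```bash
python3 -m creep '[0,0,0.1,0,0,0,0, 0,0,0.2,0,0,0,0, 0,0,0.3,0,0,0,0, 0,0,0.4,0,0,0,0, 0,0,0.5,0,0,0,0, 0,0,0.55,0,0,0,0, 0,0,0.55,0,0,0,0]' 
python3 - <<'E'
from h import *
from cell import env
ax,ay,y=.5774,-.0809,.1748
V=env.read_camera("wrist");c=V
im=V["color"].copy()
for t,col in((0,(0,255,0)),(.262,(0,0,255)),(.785,(255,255,0))):
        for r,z in((.066,.05),(.077,.086),(.095,.086),(.122,.034)):
            p=proj(c,[ax-r*np.cos(t+y),ay-r*np.sin(t+y),z]);cv2.circle(im,(int(p[0]),int(p[1])),2,col,-1)
cv2.imwrite("pics/w4.png",im[...,::-1]);print(env.get_obs()["force"])
E
```

```text
time_s: 5.1
tool_pos: [0.4919, -0.0893, 0.0841]
tool_rot: [180.0, -0.0, 10.1]
force: [-0.2, 0.4, 0.7]
grip_width: 0.0004
grasp_force: 0.0
[1.52443986 0.33480494 0.5536314 ]
```

View pics/w4.png

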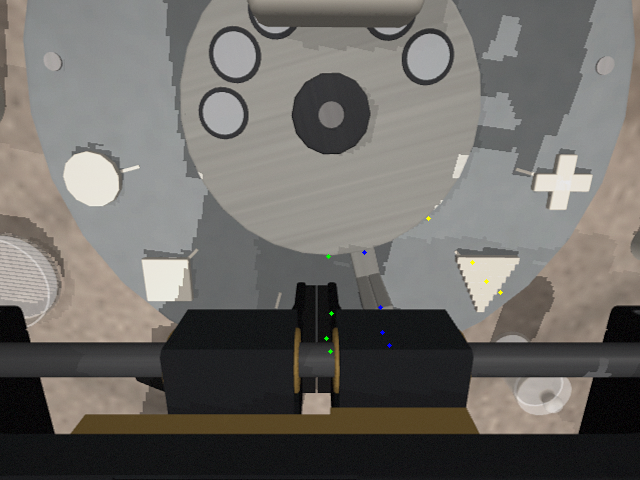

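It clicked into the ring station: the spoke now lies on the blue 0.262 dots at (364,252). Next I turn the tool 30° and push the next click.

```bash
python3 -m creep '[0,-0.1,0,0,0,0,-0.8, 0,-0.2,0,0,0,0,-1.8, 0,-0.3,0.05,0,0,0,-2.8, 0,-0.4,0.15,0,0,0,-3.8, 0,-0.4,0.25,0,0,0,-4.6, 0,-0.4,0.25,0,0,0,-5, 0,-0.4,0.25,0,0,0,-5]'; python3 -m creep '[0,0,0.15,0,0,0,0, 0,0,0.3,0,0,0,0, 0,0,0.45,0,0,0,0, 0,0,0.6,0,0,0,0, 0,0,0.7,0,0,0,0, 0,0,0.8,0,0,0,0, 0,0,0.9,0,0,0,0, 0,0,1,0,0,0,0, 0,0,1.1,0,0,0,0, 0,0,1.2,0,0,0,0, 0,0,1.25,0,0,0,0, 0,0,1.25,0,0,0,0]'
cat > look.py <<'E'
from h import *
from cell import env
import sys
ax,ay,y=.5774,-.0809,.1748
V=env.read_camera("wrist");c=V
im=V["color"].copy()
for t,col in((.524,(0,255,0)),(.785,(255,0,0))):
        for r,z in((.066,.05),(.077,.086),(.095,.086),(.122,.034)):
            p=proj(c,[ax-r*np.cos(t+y),ay-r*np.sin(t+y),z]);cv2.circle(im,(int(p[0]),int(p[1])),2,col,-1)
cv2.imwrite(sys.argv[1],im[...,::-1]);print(env.get_obs()["force"])
E
python3 look.py pics/w5.png
```

```text
time_s: 5.85
tool_pos: [0.4813, -0.0983, 0.084]
tool_rot: [180.0, -0.0, 40.2]
force: [-0.0, -0.5, -0.6]
grip_width: 0.0005
grasp_force: 0.0
time_s: 7.05
tool_pos: [0.506, -0.1273, 0.0842]
tool_rot: [180.0, -0.0, 40.1]
force: [-0.8, 0.5, 0.6]
grip_width: 0.0005
grasp_force: 0.0
[-0.44685619  0.29076778  1.05812828]
```

View pics/w5.png

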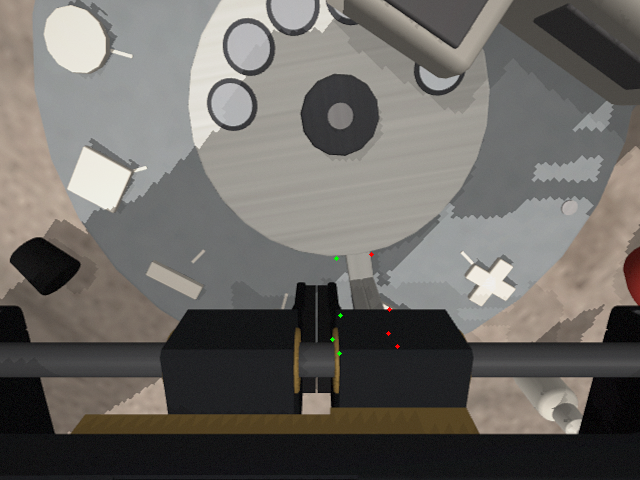

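The spoke at (358,265) is past half-way (green 336) but a little short of the red station dots (371). I back off and check whether it settles.

```bash
python3 -m creep '[0,0,-0.1,0,0,0,0, 0,0,-0.3,0,0,0,0, 0,0,-0.5,0,0,0,0, 0,-0.3,-0.7,-0.5,0,0,0, 0,-0.6,-0.8,-1.2,0,0,0, 0,-1,-0.8,-2,0,0,0, 0,-1.3,-0.8,-3,0,0,0, 0,-1.5,-0.8,-3.6,0,0,0, 0,-1.5,-0.8,-3.8,0,0,0, 0,-1.5,-0.8,-3.8,0,0,0]'; python3 look.py pics/w6.png
```

```text
time_s: 8.1
tool_pos: [0.456, -0.1374, 0.1985]
tool_rot: [179.9, -0.0, 40.2]
force: [-0.2, 0.1, -0.3]
grip_width: 0.0006
grasp_force: 0.0
[ 0.25508577  0.21507205 -0.1444867 ]
```

View pics/w6.png

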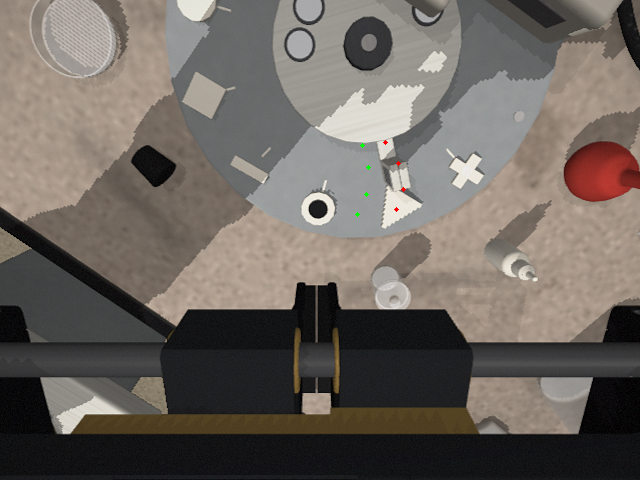

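The spoke and tab (395,175) line up with the triangle (400,210), close to the red station dots. I zoom in to measure any remaining offset.

```bash
python3 - <<'E'
from h import *
from cell import env
ax,ay,y=.5774,-.0809,.1748
c=env.read_camera("wrist");np.savez("w7.npz",**c)
o=(340,120);k=6
im=cv2.resize(c["color"][o[1]:o[1]+95,o[0]:o[0]+125],None,fx=k,fy=k,interpolation=2)
for t,col in((.65,(0,255,0)),(.785,(255,0,0))):
    for r,z in((.066,.05),(.077,.086),(.095,.086)):
        p=proj(c,[ax-r*np.cos(t+y),ay-r*np.sin(t+y),z]);cv2.circle(im,(int((p[0]-o[0]+.5)*k),int((p[1]-o[1]+.5)*k)),3,col,-1)
cv2.imwrite("pics/w7.png",im[...,::-1])
E
```

```text
(no output)
```

View pics/w7.png

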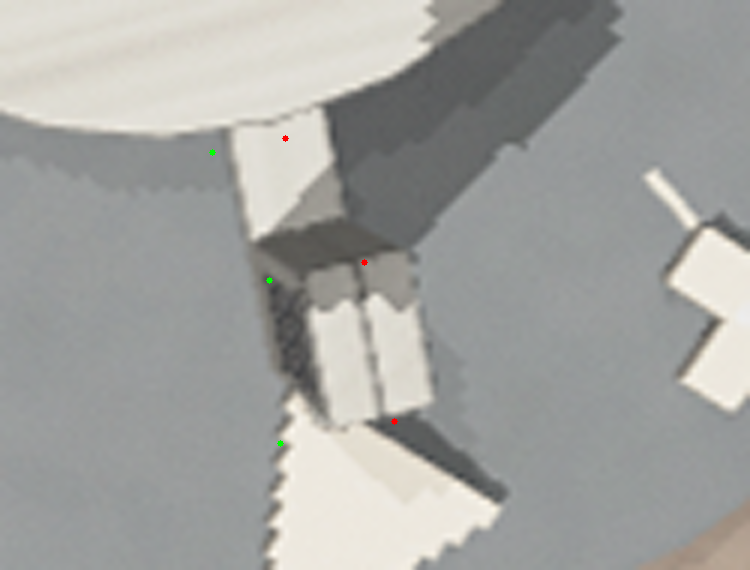

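The tab top's centre line (358,262)→(385,418) lies on the red station line (364,262)→(394,421), within about 0.02 rad. The turret is clicked in at the triangle. I move to the key.

```bash
python3 -m creep '[0,0.3,0.1,0,0,0,0.4, 0,0.9,0.4,0,0,0,1.2, 0,1.6,0.7,0,0,0,2, 0,2.3,1,0,0,0,2.9, 0,3,1.4,0,0,0,3.7, 0,3.7,1.7,0,0,0,4.4, 0,4.4,2,0,0,0,5, 0,4.8,2.2,0,0,0,5, 0,4.9,2.2,0,0,0,5, 0,4.9,2.2,0,0,0,5]'
python3 - <<'E'
from h import *
from cell import env
c=env.read_camera("wrist");np.savez("w8.npz",**c)
p=proj(c,[.687,-.0932,.1]);print("pred",p)
x,y=int(p[0]),int(p[1]);im=c["color"][max(0,y-130):y+130,max(0,x-160):x+160].copy()
cv2.circle(im,(min(x,160),min(y,130)),2,(255,0,0),-1);print(max(0,x-160),max(0,y-130))
cv2.imwrite("pics/w8.png",cv2.resize(im,None,fx=2,fy=2)[...,::-1])
z=c["depth"];pts=[(x,y),(x+6,y+6),(x-6,y+4)]
for u,v in pts: d=z[v,u];print((c["R"].T@(np.array([(u-c["cx"])/f(c)*d,(v-c["cy"])/f(c)*d,d])-c["t"])).round(4))
E
```

```text
time_s: 9.2
tool_pos: [0.61, -0.0923, 0.1965]
tool_rot: [-179.9, 0.1, 10.2]
force: [0.2, 0.2, 0.3]
grip_width: 0.0005
grasp_force: 0.0
pred (np.float64(340.29624880527086), np.float64(131.4755819399736))
180 1
[ 0.6876 -0.0922  0.112 ]
[ 0.685  -0.0962  0.1118]
[ 0.6849 -0.0893  0.1118]
```

View pics/w8.png

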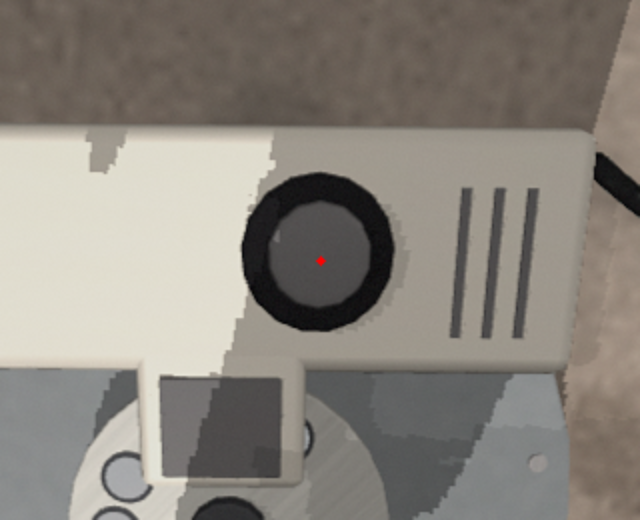

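The key's centre is at crop (320,254), close to the red prediction, and depth puts its top at z ≈ 0.111. I move over it and descend to just above.

```bash
python3 -m creep '[0,0.4,0.1,0,0,0,0, 0,1.2,0.2,0,0,0,0, 0,2,0.35,0,0,0,0, 0,2.5,0.45,0.3,0,0,0, 0,2.55,0.46,0.9,0,0,0, 0,2.55,0.46,1.5,0,0,0, 0,2.55,0.46,1.8,0,0,0, 0,2.55,0.46,1.85,0,0,0, 0,2.55,0.46,1.85,0,0,0]'
```

```text
time_s: 10.15
tool_pos: [0.6877, -0.0938, 0.1425]
tool_rot: [180.0, 0.0, 10.1]
force: [-0.1, -0.2, 0.1]
grip_width: 0.0003
grasp_force: 0.0
```

```bash
python3 -m creep '[0,0,0,0.15,0,0,0, 0,0,0,0.25,0,0,0, 0,0,0,0.33,0,0,0, 0,0,0,0.4,0,0,0, 0,0,0,0.46,0,0,0, 0,0,0,0.5,0,0,0, 0,0,0,0.5,0,0,0]'
```

```text
time_s: 10.85
tool_pos: [0.6885, -0.0936, 0.1285]
tool_rot: [180.0, -0.0, 10.1]
force: [-2.5, -0.7, 6.4]
grip_width: 0.0002
grasp_force: 3.1
```

```bash
python3 -m creep '[0,0,0,0.05,0,0,0, 0,0,0,0.1,0,0,0, 0,0,0,0.1,0,0,0, 0,0,0,0.1,0,0,0]'
```

```text
time_s: 11.25
tool_pos: [0.6886, -0.0936, 0.1283]
tool_rot: [179.9, -0.1, 10.1]
force: [-5.8, -0.6, 16.7]
grip_width: 0.0003
grasp_force: 8.6
```

It is at the hard stop: force rises to 17 N with no further travel. I release and retreat.

```bash
python3 -m creep '[0,0,0,-0.15,0,0,0, 0,0,0,-0.35,0,0,0, 0,0,0,-0.7,0,0,0, 0,0,0,-1.3,0,0,0, 0,0,0,-2.2,0,0,0, 0,-0.5,0,-3,0,0,0, 0,-1.5,0,-3.4,0,0,0, 0,-2.7,0,-3.6,0,0,0, 0,-4,0,-3.6,0,0,0, 0,-5,0,-3.6,0,0,0, 0,-5.3,0,-3.6,0,0,0, 0,-5.3,0,-3.6,0,0,0]'
python3 - <<'E'
from h import *
from cell import env
ax,ay,y=.5774,-.0809,.1748
c=env.read_camera("wrist");s=env.read_camera("scene")
im=c["color"].copy()
for t in(.785,):
    for r,z in((.066,.05),(.077,.086),(.095,.086)):
        p=proj(c,[ax-r*np.cos(t+y),ay-r*np.sin(t+y),z]);cv2.circle(im,(int(p[0]),int(p[1])),1,(255,0,0),-1)
x,yy=map(int,proj(c,[.687,-.093,.111]));print(x,yy)
if 0<=yy<480:
  for d in(-3,0,3):
    z=c["depth"][yy+d,x+d];print((c["R"].T@(np.array([(x+d-c["cx"])/f(c)*z,(yy+d-c["cy"])/f(c)*z,z])-c["t"])).round(4))
cv2.imwrite("pics/w9.png",im[...,::-1])
E
```

```text
time_s: 12.45
tool_pos: [0.5313, -0.1221, 0.233]
tool_rot: [179.9, -0.0, 10.1]
force: [-0.3, 0.4, 0.8]
grip_width: 0.0005
grasp_force: 0.0
312 -14
```

View pics/w9.png

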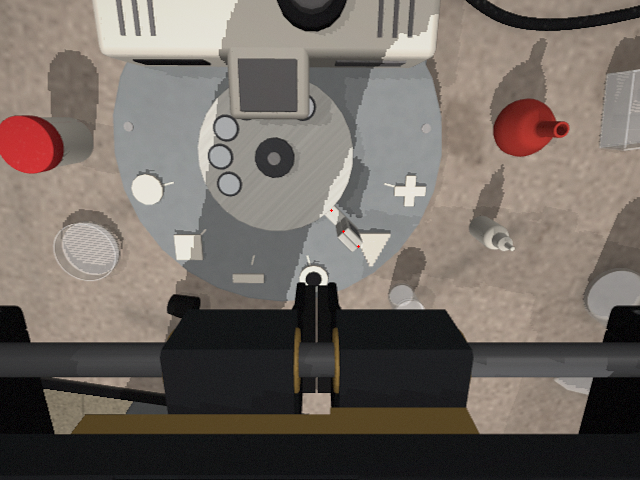

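The tab (348,232) still lies on the triangle station's red dots, the bystanders stand undisturbed, and the arm is clear. I hand the job in.

```bash
python3 -c "
from cell import env
print(env.sign_off())"
```

```text
the job is handed in; nothing more can be done
None
```

I pushed the turret two clicks to the triangle station, then pressed the measuring key to its hard stop and released it. I handed the job in at about 12.5 s. The last picture showed the tab still at the triangle and the small things around it undisturbed; I did not measure the key's return.

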